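# Pack a slide box tight in its carrier with spacer blocks

### The job

Pull the carrier's red knob out to its stop, where it clicks, and stand white spacer blocks in the channel beside the one already there, one after another, flat on the channel floor, until there is no room for another. Then push the knob back in until you feel the rubber pad press the whole stack firmly against the slide box and backstop, its spring clearly squeezed but without crushing the box, and finish like that: still holding the knob pressed in, not letting go. Leave unneeded spacers standing upright on the worktop and the other things where they are.

Things in the scene. Friction and masses are not known exactly. Their poses are not given: they have to be found in the camera images.
- carrier: fixed carrier: aluminium base 160 x 104 x 8, blue side rails along its x (channel 88 wide between them, rail tops 22 above the worktop), blue plunger housing 50 wide, 40 high at x = -95 to -70. Origin on the worktop on the channel's middle line; +x runs along the channel from knob to backstop; channel floor at z = 8
- knob: red knob on the plunger's rod, upright rounded block 14 (x) x 26 (y) x 44 (z), origin its centre, 30 above the worktop; axes as the carrier's. Slides along carrier x: -135 = fully in (as found), -160 = out at its stop. Clicks at both ends (2.5 N plus 0.6 N friction to leave either; past half-way it is drawn to the nearer). Pinch across its 26 mm from above
- press_pad: black rubber pad on the plunger's inner end, 8 x 44 x 22, origin at the middle of its back; its face, 8 farther along +x, stands at carrier x = -60 with the plunger out, -35 with it fully in. Sprung on the plunger: yields up to 10 mm, beginning at 2 N and 0.8 N per mm more (10 N when squeezed solid)
- backstop: fixed grey stop plate across the channel, 12 (x) x 88 (y) x 30 (z), axes as the carrier's; origin under its centre, on the channel floor; face toward the knob at x = -6. Its place differs: one or two more spacers are needed. With the right number in and the knob out, 9 to 16 mm of play remain for the pad to take up; with one fewer the pad does not reach
- slide_box: clear plastic box of slides, 30 (x) x 84 (y) x 21 high, loose, lying in the channel just before the backstop; origin at the centre of its underside. A force of 35 N crushes it
- spacer_in_center (a point): the spacer already in the channel, just before the slide box (on the knob's side): white block 20 thick (its x) x 70 wide (y) x 26 high, upright orange fin on top 8 (x) x 26 (y) x 30 high; 56 high in all, same either way round, about 60 g. Point: its centre, 28 above its underside. Pinch the fin from above along its y (26 mm), so that the fingers pass neighbours' fins
- spacer_a_center (a point): one of three spare spacers on the worktop: white block 20 thick (its x) x 70 wide (y) x 26 high, upright orange fin on top 8 (x) x 26 (y) x 30 high; 56 high in all, same either way round, about 60 g. Point: its centre, 28 above its underside. Pinch the fin from above along its y (26 mm), so that the fingers pass neighbours' fins
- spacer_b_center (a point): one of three spare spacers on the worktop: white block 20 thick (its x) x 70 wide (y) x 26 high, upright orange fin on top 8 (x) x 26 (y) x 30 high; 56 high in all, same either way round, about 60 g. Point: its centre, 28 above its underside. Pinch the fin from above along its y (26 mm), so that the fingers pass neighbours' fins
- spacer_c_center (a point): one of three spare spacers on the worktop: white block 20 thick (its x) x 70 wide (y) x 26 high, upright orange fin on top 8 (x) x 26 (y) x 30 high; 56 high in all, same either way round, about 60 g. Point: its centre, 28 above its underside. Pinch the fin from above along its y (26 mm), so that the fingers pass neighbours' fins
- timer: bystander: white countdown timer 64 x 62 x 18, origin under its centre
- sample_cup: bystander: white sample cup with orange lid, 58 across, 61 high, origin under its centre
- pen: bystander: blue pen, 145 long, lying along its y
- marker: bystander: white marker with black cap, 128 long, lying along its y
There are look-alikes about, which are no part of the job. Leave any pink look-alike of the part that bears spacer_b_center alone. Leave any purple look-alike of the slide_box alone.

How it is judged:
On the way, in this order (a step that is already met when the one before it is completed fails the run):
1. the knob is pulled out to its stop (x of knob in the frame of carrier below -0.156 m), for 0.2 s.
2. a further spacer stands in the channel while the knob is out (x of knob in the frame of carrier below -0.156 m and ((x of spacer_a_center in the frame of carrier between -0.065 and 0.03 m and y of spacer_a_center in the frame of carrier between -0.02 and 0.02 m and height (world z) of spacer_a_center between 0.033 and 0.04 m) or (x of spacer_b_center in the frame of carrier between -0.065 and 0.03 m and y of spacer_b_center in the frame of carrier between -0.02 and 0.02 m and height (world z) of spacer_b_center between 0.033 and 0.04 m) or (x of spacer_c_center in the frame of carrier between -0.065 and 0.03 m and y of spacer_c_center in the frame of carrier between -0.02 and 0.02 m and height (world z) of spacer_c_center between 0.033 and 0.04 m))), for 0.2 s.
At the end, for the whole second after the job is handed in: The robot holds the knob pressed in (over 2 N); the pad presses the stack with over 4 N, the slide box its backstop with over 3 N; the spacers in the channel stand on its floor within 20 mm of its middle line; every spacer is upright within 0.12 rad, spares too; the box lies flat (contact force between press_pad and anything else above 4 N and contact force between slide_box and backstop above 3 N and contact force between any of the arm, the fingers and knob above 2 N and ((x of spacer_a_center in the frame of carrier between -0.065 and 0.03 m and y of spacer_a_center in the frame of carrier between -0.02 and 0.02 m and height (world z) of spacer_a_center between 0.033 and 0.04 m) or (x of spacer_b_center in the frame of carrier between -0.065 and 0.03 m and y of spacer_b_center in the frame of carrier between -0.02 and 0.02 m and height (world z) of spacer_b_center between 0.033 and 0.04 m) or (x of spacer_c_center in the frame of carrier between -0.065 and 0.03 m and y of spacer_c_center in the frame of carrier between -0.02 and 0.02 m and height (world z) of spacer_c_center between 0.033 and 0.04 m)) and x of spacer_in_center in the frame of carrier between -0.065 and 0.03 m and y of spacer_in_center in the frame of carrier between -0.02 and 0.02 m and height (world z) of spacer_in_center between 0.033 and 0.04 m and height (world z) of slide_box below 0.0125 m and angle between each of slide_box, spacer_a_center, spacer_b_center, spacer_c_center, spacer_in_center's own z axis and vertical below 0.12 rad and height (world z) of each of spacer_a_center, spacer_b_center, spacer_c_center, spacer_in_center below 0.04 m); the arm keeps its last pose, push and grip.
It fails at once if the slide box is crushed (over 35 N) (contact force between slide_box and backstop above 35 N or contact force between press_pad and anything else above 35 N).
It fails at once if a bystander is moved by more than 30 mm (distance of any of timer, sample_cup, pen, marker from where it was at the start of the episode above 0.03 m).
It also fails if it takes over 72 s, if anything falls off the work surface, if the arm or the gripper's body presses on something with over 40 N, if the wrist force passes 120 N, or if a joint passes its speed limit or range.

### The arm

A 6-joint arm with a two-finger parallel gripper is mounted at the origin on a cart in front of the work surface, level with it; the furniture and walls round the work are solid. World frame = base frame: x ahead of the robot, y to its left, z up, the work surface at z = 0. Lengths are in m, angles in rad, forces in N, time in s.
With the tool pointing down it reaches from about 0.325 to 0.925 m from the base axis. Payload 3.1 kg.
Tool frame: the origin (TCP) lies midway between the tips of the shut fingers; the grasp point (between the pads) lies 19 mm behind it; z points along the fingers, y is the line along which they close (so a half turn about z gives the same grasp; the last joint's range is limited). The gripper opens to 85 mm and grips with 20 to 120 N. Pads are 22 mm wide; open, the fingers measure 114 mm over their backs; the gripper's body (76 mm by 85 mm) begins 54 mm behind the grasp point. The pads swing forward as they close: fully open they stand 13 mm farther back than shut.
Start: joints at [-1.35, 0.217, 1.613, -0, 1.311, -0.112], TCP at [0.204, -0.591, 0.231] pointing down, gripper open.
Joint ranges: [-2.75, 2.75], [-0.78, 2.1], [0.31, 2.55], [-1.13, 4.27], [0.13, 2.63], [-2.58, 2.58]. Speed limits (rad/s): [2.79, 2.79, 3.14, 3.14, 3.14, 3.14].

### API

Orientations are given as a unit quaternion [w, x, y, z].
In Python, from cell import manip gives the robot as it stands.
- The arm moves only by the tool step_arm, never from a script. Its argument "increments" is a list of rows, each an object with "angular": the turn, a rotation vector about the world's x, y, z in degrees, a list of three; "offset": the shift along the world's x, y, z in cm, a list of three; "hand": the opening, from 0 (shut) to 1 (fully open). In form: [{"angular": [rx, ry, rz], "offset": [x, y, z], "hand": hand}, ...]. A call has exactly 5 rows; each row is the pose to reach, as a shift and turn from the pose commanded when the call began; what a row does not reach only later rows make up. A row lasts 1/8 s, in which the tool goes at most 62.5 mm and 10.7 degrees, less where a joint would pass 70% of its speed; a pose out of reach is approached as far as the arm can. A call with a gripper value outside its range is refused whole. The fingers move at their own pace and stop on an object; the grip force is fixed at half the most. Time passes only in rows, so rows that repeat a pose let the fingers close, or fill a call up. It gives the time, the measured TCP pose, the force, the opening and the grip force at its end, in the units of the state.
- manip.get_state(): the state, without advancing time (a new reading comes with each control period).
- manip.read_camera(name): name is "side" or "top" or "wrist"; returns a dict with "color" (384x512x3 uint8, blue, green, red), "range_z" (384x512 float32, m along the optical axis (not along the pixel's ray), 0 where there is no reading), "intrinsics" (3x3 intrinsics, pixels), "R" (3x3) and "t" (3): a world point X has camera coordinates R X + t. Camera axes: x right, y down, z forward; pixel columns grow to the right and rows downward; lengths in m; the calibration is good to about 2 mm. A picture is of the moment at which its call begins.
- manip.job_done(): hands the job in; it is judged then, once.
The state is a dict: "t": time; "joint_positions": joint angles; "qvel": joint speeds; "joint_efforts": joint torques, N m; "ee_pos": TCP position; "tool_rot": TCP orientation; "ft_force": force on the tool from outside, world axes, zero at the start; "ft_torque": the same for the moment, N m; "width": finger opening in m; "grip_force": force on a finger pad.
Only numpy, scipy, OpenCV 4.12 (cv2) and the standard library are available. Lean on these libraries where they do the work, as an engineer would, in place of code of your own. Each camera call takes 0.05 s, during which the arm holds its last target. There are 200 camera calls.

## Working session

There is one attempt and no reset: what is moved stays moved. The work goes in short steps, Python scripts to look and compute and a tool call to move; the robot and the scene stay as the last step left them, time stands still between calls to the robot, and variables do not carry over. Pictures are saved under pics/ and viewed, at most 10 in all, crops included, and the job is handed in when it is done.

Besides the shell and the picture viewer there is one more tool, called after "Emit:" as name([rows], argument=value, ...), one row to a line, values as JSON. step_arm: Moves the arm, as the interface text tells. Its arguments: {"type":"object","properties":{"increments":{"type":"array"}},"required":["increments"]}

```bash
mkdir -p pics
cat > h.py <<'E'
import numpy as np, cv2
from cell import manip
def cam(n):
    c=manip.read_camera(n); K=c["intrinsics"];z=c["range_z"]
    v,u=np.indices(z.shape)
    P=np.stack([(u-K[0,2])/K[0,0]*z,(v-K[1,2])/K[1,1]*z,z],-1)
    W=(P-c["t"])@c["R"]   # R^T (P-t)
    W[z==0]=np.nan
    return c["color"],W
E
python3 - <<'E'
from h import *
s=manip.get_state();print(s)
for n in("top","side"):
    c,W=cam(n);cv2.imwrite(f"pics/{n}0.png",c);np.save(f"{n}0.npy",W);
E
```

```text
{'t': 0.0, 'joint_positions': array([-1.35022286e+00,  2.17790036e-01,  1.61492927e+00,  1.43484318e-05,
        1.31126661e+00, -1.12192761e-01]), 'qvel': array([-0.0006894 ,  0.0011903 , -0.0020972 ,  0.00167227,  0.0003313 ,
        0.00038731]), 'joint_efforts': array([-5.98895112e-04, -3.96850705e+01, -3.03852475e+01, -1.95662051e-04,
        9.57366661e-03,  3.19019158e-06]), 'ee_pos': array([ 0.20401358, -0.58991267,  0.22994854]), 'tool_rot': array([-1.19524834e-03,  9.86189832e-01,  1.65614562e-01, -5.78924688e-05]), 'ft_force': array([-0.21218338, -0.66897485,  0.52656438]), 'ft_torque': array([-0.01636379, -0.02819704,  0.01108598]), 'grip_force': 0.0, 'width': 0.08548631471420932}
```

View pics/top0.png

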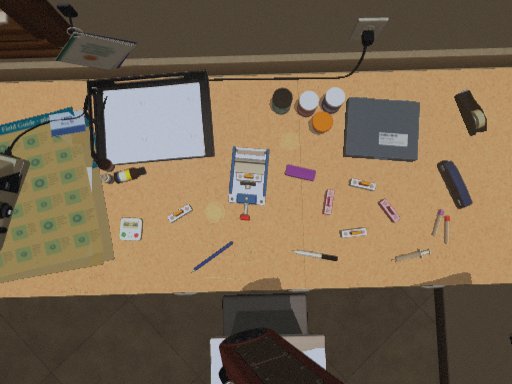

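View pics/side0.png

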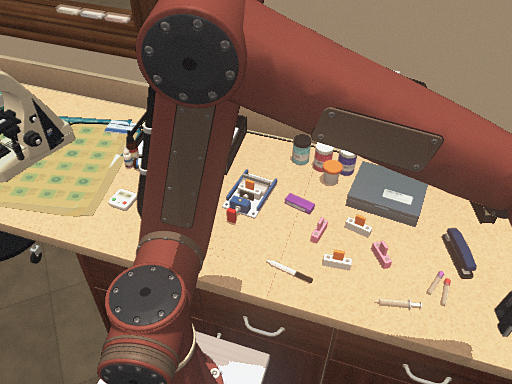

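The top view shows the carrier at (249,177), the knob at (245,213), spare white spacers at (180,213), (354,233) and (363,184), and pink look-alikes at (329,202) and (389,210).

Run:
```python
from h import *
c=cv2.imread("pics/top0.png");W=np.load("top0.npy")
hsv=cv2.cvtColor(c,cv2.COLOR_BGR2HSV)
def rep(name,m,box,zr=None):
    u0,v0,u1,v1=box; M=np.zeros(m.shape,bool);M[v0:v1,u0:u1]=m[v0:v1,u0:u1]
    if zr: M&=(W[...,2]>zr[0])&(W[...,2]<zr[1])
    P=W[M];P=P[~np.isnan(P).any(1)]
    if len(P)<4: print(name,len(P));return
    r=cv2.minAreaRect((P[:,:2]*1000).astype(np.float32))
    print(name,len(P),P.mean(0).round(4),"z",P[:,2].min().round(3),P[:,2].max().round(3),"rect",np.round(r[0],1),np.round(r[1],1),round(r[2],1))
H,S,V=cv2.split(hsv)
orange=(H>8)&(H<24)&(S>190)&(V>150)
allm=np.ones(H.shape,bool)
for n,b in dict(L=(165,200,195,226),R1=(338,222,372,244),R2=(346,174,380,196),IN=(235,165,265,190)).items():
    rep(n+" fin",allm,b,(.046 if n!='IN' else .054,.09)); rep(n+" body",allm,b,(.012,.04) if n!='IN' else (.028,.045))
red=((H<6)|(H>174))&(S>150)&(V>90)
rep("knob",red,(235,200,258,224));rep("knob top",allm,(235,200,258,224),(.047,.07))
blue=(H>100)&(H<125)&(S>120)
rep("blue",blue,(220,140,280,210)); rep("rails",blue,(220,140,280,210),(.015,.028)); rep("housing",allm,(220,190,280,208),(.034,.045))
rep("carrier all",allm,(222,142,276,207),(.005,.06))
for v in range(144,222,2): print(v,(W[v,244:256:4]*1000).round(0).tolist(), c[v,248])
cv2.imwrite("pics/crop0.png",cv2.resize(c[140:250,160:400],(0,0),fx=3.3,fy=3.3,interpolation=cv2.INTER_CUBIC))
```

```text
L fin 32 [0.5002 0.2318 0.055 ] z 0.047 0.06 rect [500.5 232.2] [ 8.1 24.5] 30.8
L body 159 [0.4998 0.2304 0.0254] z 0.013 0.039 rect [500.2 232.3] [20.4 70. ] 29.8
R1 fin 30 [ 0.4323 -0.2505  0.0554] z 0.047 0.06 rect [ 432.5 -250.9] [ 8.  23.7] 8.1
R1 body 158 [ 0.4326 -0.2497  0.0255] z 0.014 0.038 rect [ 432.5 -252.1] [19.9 70.2] 4.9
R2 fin 32 [ 0.5667 -0.2827  0.0551] z 0.047 0.061 rect [ 566.8 -284. ] [26.2  8.2] 75.4
R2 body 160 [ 0.5658 -0.2812  0.0255] z 0.013 0.039 rect [ 566.7 -283.1] [69.8 20.6] 74.9
IN fin 32 [0.5953 0.0354 0.0631] z 0.057 0.069 rect [595.3  35.4] [24.6  8. ] 84.9
IN body 348 [0.6019 0.0334 0.0321] z 0.028 0.041 rect [597.5  31.8] [78.5 62.2] 88.4
knob 41 [0.4824 0.0504 0.0506] z 0.045 0.055 rect [482.5  51. ] [22.1 11.1] 88.3
knob top 43 [0.4829 0.0495 0.0508] z 0.047 0.055 rect [482.5  49.7] [24.7 11.1] 88.3
blue 252 [0.5776 0.0433 0.0298] z 0.016 0.046 rect [600.7  37.3] [100.  154.5] 83.1
rails 138 [0.6136 0.0424 0.0218] z 0.016 0.027 rect [613.3  35.8] [100.  129.1] 83.2
housing 171 [0.535  0.0433 0.0395] z 0.034 0.045 rect [534.6  43.5] [54.5 25.6]
[... 2547 characters left out ...]
, [519.0, 39.0, 33.0], [521.0, 29.0, -3.0]] [100 109 119]
206 [[514.0, 51.0, 21.0], [515.0, 40.0, 1.0], [nan, nan, nan]] [101 147 184]
208 [[508.0, 51.0, 26.0], [509.0, 40.0, -0.0], [509.0, 29.0, 1.0]] [101 145 182]
210 [[503.0, 51.0, 23.0], [503.0, 41.0, 3.0], [503.0, 29.0, 1.0]] [102 147 185]
212 [[497.0, 51.0, 28.0], [498.0, 41.0, 2.0], [498.0, 29.0, -1.0]] [105 147 186]
214 [[491.0, 51.0, 30.0], [492.0, 41.0, -0.0], [492.0, 30.0, -3.0]] [ 95 134 163]
216 [[485.0, 51.0, 50.0], [485.0, 40.0, 51.0], [486.0, 30.0, 1.0]] [ 42  57 180]
218 [[480.0, 51.0, 51.0], [479.0, 40.0, 53.0], [481.0, 30.0, 1.0]] [ 43  54 185]
220 [[475.0, 53.0, 4.0], [475.0, 41.0, -2.0], [475.0, 30.0, 2.0]] [ 58  81 142]
```

View pics/crop0.png

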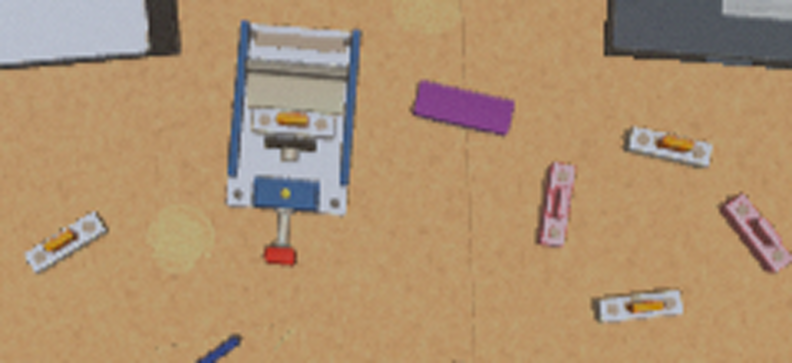

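The crop confirms one spacer in the channel, with the pad just before it, and that all three white spares stand upright. From the fits, the carrier origin is at about (0.6165, 0.034) with yaw about -6.9°. The free gap with the knob out is about 29–36 mm, so one more spacer fits. I'll go to the knob now.

Emit:
step_arm([
  {"angular": [0,0,-4],"offset": [2.3,5.3,0],"hand": 1},
  {"angular": [0,0,-8],"offset": [4.6,10.6,0],"hand": 1},
  {"angular": [0,0,-13],"offset": [6.9,15.9,0],"hand": 1},
  {"angular": [0,0,-17],"offset": [9.2,21.2,0],"hand": 1},
  {"angular": [0,0,-21],"offset": [11.5,26.5,0],"hand": 1},
])

```text
t: 0.72
ee_pos: [0.3194, -0.3237, 0.2308]
tool_rot: [-0.0, 1.0, -0.018, -0.0]
ft_force: [1.0, 0.4, -0.9]
width: 0.0854
grip_force: 0.0
```

Emit:
step_arm([
  {"angular": [0,0,-2],"offset": [2.3,5.3,0],"hand": 1},
  {"angular": [0,0,-5],"offset": [4.6,10.6,0],"hand": 1},
  {"angular": [0,0,-5],"offset": [6.9,15.9,0],"hand": 1},
  {"angular": [0,0,-5],"offset": [9.2,21.2,0],"hand": 1},
  {"angular": [0,0,-5],"offset": [11.5,26.5,-2]},
])

```text
$.increments[4]: bad value
```

Emit:
step_arm([
  {"angular": [0,0,-2],"offset": [2.4,5.5,0],"hand": 1},
  {"angular": [0,0,-5],"offset": [4.8,11.0,0],"hand": 1},
  {"angular": [0,0,-5],"offset": [7.1,16.4,0],"hand": 1},
  {"angular": [0,0,-5],"offset": [9.5,21.8,0],"hand": 1},
  {"angular": [0,0,-5],"offset": [11.8,27.2,0],"hand": 1},
])

```text
t: 1.35
ee_pos: [0.4375, -0.0518, 0.2312]
tool_rot: [0.0, 0.998, -0.06, 0.0]
ft_force: [1.4, -0.9, -0.8]
width: 0.0856
grip_force: 0.0
```

Emit:
step_arm([
  {"angular": [0,0,0],"offset": [2.3,5.3,-1],"hand": 1},
  {"angular": [0,0,0],"offset": [4.5,10.4,-3],"hand": 1},
  {"angular": [0,0,0],"offset": [4.5,10.4,-8],"hand": 1},
  {"angular": [0,0,0],"offset": [4.5,10.4,-10],"hand": 1},
  {"angular": [0,0,0],"offset": [4.5,10.4,-10],"hand": 1},
])

```text
t: 1.98
ee_pos: [0.4797, 0.0507, 0.1287]
tool_rot: [0.0, 0.998, -0.06, -0.003]
ft_force: [-0.6, 0.7, 0.1]
width: 0.0854
grip_force: 0.0
```

Run:
```python
from h import *
s=manip.get_state();print(s["ee_pos"],s["tool_rot"])
c,W=cam("wrist");cv2.imwrite("pics/w1.png",c)
hsv=cv2.cvtColor(c,cv2.COLOR_BGR2HSV);H,S,V=cv2.split(hsv)
m=((H<6)|(H>174))&(S>150)&(V>70)&(W[...,2]>.046)&(W[...,2]<.06)
P=W[m];print(len(P),P.mean(0),cv2.minAreaRect((P[:,:2]*1000).astype(np.float32)))
```

```text
[0.47971494 0.05065264 0.12868753] [ 6.74001476e-05  9.98182888e-01 -6.01783120e-02 -3.08025322e-03]
475 [0.4823239  0.05223975 0.05176117] ((481.9621887207031, 52.27886199951172), (24.086994171142578, 12.518245697021484), 81.9957046508789)
```

View pics/w1.png

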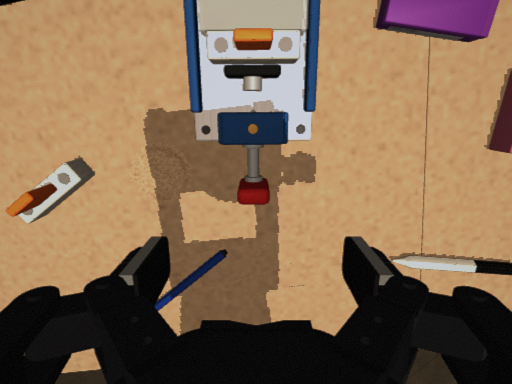

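The wrist view shows the knob at (253,190), with the open fingers straddling its line and the pen clear of it. Descending to grip.

Emit:
step_arm([
  {"angular": [0,0,0],"offset": [0,0.1,-5],"hand": 1},
  {"angular": [0,0,0],"offset": [0,0.1,-9],"hand": 1},
  {"angular": [0,0,0],"offset": [0,0.1,-11],"hand": 1},
  {"angular": [0,0,0],"offset": [0,0.1,-11],"hand": 0.2},
  {"angular": [0,0,0],"offset": [0,0.1,-11],"hand": 0},
])

```text
t: 2.65
ee_pos: [0.4842, 0.051, 0.0232]
tool_rot: [-0.0, 0.998, -0.061, 0.002]
ft_force: [-0.2, -0.6, 0.6]
width: 0.0515
grip_force: 0.0
```

Emit:
step_arm([
  {"angular": [0,0,0],"offset": [0,0,0],"hand": 0},
  {"angular": [0,0,0],"offset": [0,0,0],"hand": 0},
  {"angular": [0,0,0],"offset": [0,0,0],"hand": 0},
  {"angular": [0,0,0],"offset": [0,0,0],"hand": 0},
  {"angular": [0,0,0],"offset": [0,0,0],"hand": 0},
])

```text
t: 3.28
ee_pos: [0.4841, 0.0522, 0.0234]
tool_rot: [-0.001, 0.998, -0.061, 0.002]
ft_force: [-1.0, 3.1, 5.5]
width: 0.0252
grip_force: 59.2
```

Emit:
step_arm([
  {"angular": [0,0,0],"offset": [-0.6,0.07,0],"hand": 0},
  {"angular": [0,0,0],"offset": [-1.2,0.15,0],"hand": 0},
  {"angular": [0,0,0],"offset": [-1.8,0.22,0],"hand": 0},
  {"angular": [0,0,0],"offset": [-2.4,0.3,0],"hand": 0},
  {"angular": [0,0,0],"offset": [-2.5,0.3,0],"hand": 0},
])

```text
t: 3.9
ee_pos: [0.4592, 0.055, 0.0234]
tool_rot: [-0.001, 0.998, -0.061, 0.002]
ft_force: [1.4, 3.8, 6.6]
width: 0.0247
grip_force: 60.8
```

Emit:
step_arm([
  {"angular": [0,0,0],"offset": [0,0,0],"hand": 0},
  {"angular": [0,0,0],"offset": [0,0,0],"hand": 0},
  {"angular": [0,0,0],"offset": [0,0,0],"hand": 0},
  {"angular": [0,0,0],"offset": [0,0,0],"hand": 0},
  {"angular": [0,0,0],"offset": [0,0,0],"hand": 0},
])

```text
t: 4.53
ee_pos: [0.4592, 0.055, 0.0234]
tool_rot: [-0.001, 0.998, -0.061, 0.002]
ft_force: [-0.2, 5.6, 9.2]
width: 0.0248
grip_force: 60.8
```

Emit:
step_arm([
  {"angular": [0,0,0],"offset": [0,0,0],"hand": 0.6},
  {"angular": [0,0,0],"offset": [0,0,0],"hand": 0.8},
  {"angular": [0,0,0],"offset": [0,0,0],"hand": 0.8},
  {"angular": [0,0,0],"offset": [0,0,4],"hand": 0.8},
  {"angular": [0,0,0],"offset": [0,0,10],"hand": 0.8},
])

```text
t: 5.15
ee_pos: [0.4544, 0.0541, 0.1198]
tool_rot: [0.0, 0.998, -0.061, -0.004]
ft_force: [0.6, 0.1, 0.1]
width: 0.0682
grip_force: 0.0
```

Emit:
step_arm([
  {"angular": [0,0,8],"offset": [0.8,4.5,2],"hand": 0.8},
  {"angular": [0,0,16],"offset": [1.7,9,2],"hand": 0.8},
  {"angular": [0,0,24],"offset": [2.5,13.4,2],"hand": 0.8},
  {"angular": [0,0,32],"offset": [3.3,17.7,2],"hand": 0.8},
  {"angular": [0,0,36.5],"offset": [3.3,17.7,2],"hand": 0.8},
])

```text
t: 5.78
ee_pos: [0.4903, 0.2337, 0.141]
tool_rot: [-0.0, 0.966, 0.258, 0.0]
ft_force: [-0.7, -0.3, 0.2]
width: 0.0682
grip_force: 0.0
```

```bash
cat > look.py <<'E'
from h import *
import sys
s=manip.get_state();print(s["ee_pos"],s["tool_rot"],s["ft_force"])
c,W=cam("wrist");cv2.imwrite(f"pics/{sys.argv[1]}.png",c);np.save("w.npy",W)
hsv=cv2.cvtColor(c,cv2.COLOR_BGR2HSV);H,S,V=cv2.split(hsv)
def comps(name,m,n=60):
    k,l,st,ce=cv2.connectedComponentsWithStats(m.astype(np.uint8))
    for i in range(1,k):
        if st[i,4]>n:
            P=W[l==i];r=cv2.minAreaRect((P[:,:2]*1000).astype(np.float32))
            print(name,st[i,4],"px",ce[i].round(),P.mean(0).round(4),"rect",np.round(r[0],1),np.round(r[1],1),round(r[2],1))
Z=W[...,2]
comps("finTable",(H>6)&(H<24)&(S>190)&(Z>.052)&(Z<.059))
comps("finChan",(H>6)&(H<24)&(S>190)&(Z>.0605)&(Z<.067))
comps("knob",((H<6)|(H>174))&(S>150)&(Z>.047)&(Z<.056))
comps("bodyTop",(S<60)&(V>90)&(Z>.0235)&(Z<.0285))
comps("bodyTopC",(S<60)&(V>90)&(Z>.0315)&(Z<.0365))
comps("pad",(V<50)&(Z>.02)&(Z<.045))
E
python3 look.py w2
```

```text
[0.49028205 0.23372341 0.14104651] [-1.66390121e-04  9.66070912e-01  2.58276911e-01  5.46227658e-05] [-0.74275772 -0.30043822  0.19755198]
finTable 294 px [259. 186.] [0.4992 0.2358 0.0559] rect [499.  235.8] [ 7.2 24.6] 29.5
bodyTop 3568 px [415.  19.] [0.6731 0.1927 0.0248] rect [662.8 197.8] [ 40.1 101.8] 29.9
bodyTop 162 px [483. 150.] [0.62   0.0764 0.0266] rect [620.2  76.1] [27.5 11.7] 13.1
bodyTop 895 px [259. 176.] [0.5004 0.2367 0.0264] rect [498.8 235.4] [19.2 67.8] 29.8
bodyTop 308 px [417. 269.] [0.4974 0.0527 0.0264] rect [496.8  52.2] [ 8.8 41.3] 84.9
bodyTopC 865 px [489. 190.] [0.5934 0.0533 0.0343] rect [594.2  43.6] [61.  19.8] 83.5
pad 699 px [477.  45.] [0.6787 0.1413 0.0329] rect [679.8 140.3] [33.2  5.4] 5.1
pad 207 px [503. 130.] [0.6411 0.0756 0.0294] rect [639.2  72. ] [18.7  9.1] 56.5
pad 733 px [445. 228.] [0.5452 0.0599 0.0303] rect [547.8  54.2] [26.4 58.6] 23.9
```

Emit:
step_arm([
  {"angular": [0,0,0],"offset": [0.9,0.4,-4],"hand": 0.8},
  {"angular": [0,0,0],"offset": [0.9,0.4,-8],"hand": 0.8},
  {"angular": [0,0,0],"offset": [0.9,0.4,-11],"hand": 0.8},
  {"angular": [0,0,0],"offset": [0.9,0.4,-11],"hand": 0.3},
  {"angular": [0,0,0],"offset": [0.9,0.4,-11],"hand": 0},
])

```text
t: 6.45
ee_pos: [0.4999, 0.2352, 0.0322]
tool_rot: [0.0, 0.967, 0.255, 0.001]
ft_force: [1.4, 0.7, -0.4]
width: 0.0326
grip_force: 0.0
```

Emit:
step_arm([
  {"angular": [0,0,0],"offset": [0,0,0],"hand": 0},
  {"angular": [0,0,0],"offset": [0,0,0],"hand": 0},
  {"angular": [0,0,0],"offset": [0,0,0],"hand": 0},
  {"angular": [0,0,0],"offset": [0,0,0],"hand": 0},
  {"angular": [0,0,0],"offset": [0,0,4],"hand": 0},
])

```text
t: 7.08
ee_pos: [0.4957, 0.2342, 0.0685]
tool_rot: [0.0, 0.967, 0.255, -0.004]
ft_force: [0.7, 0.5, -0.7]
width: 0.0246
grip_force: 59.0
```

```bash
python3 look.py w3
```

```text
[0.4956891  0.23415583 0.06845183] [ 2.05557228e-04  9.66898834e-01  2.55125017e-01 -4.22242130e-03] [ 0.6747047   0.54273672 -0.73318473]
finChan 106 px [257. 235.] [0.4977 0.2349 0.0656] rect [497.4 235.4] [ 1.4 24.6] 29.9
bodyTop 1557 px [486.  14.] [0.6645 0.1795 0.0248] rect [659.4 182.9] [20.1 44.5] 29.5
bodyTop 313 px [476. 312.] [0.5086 0.0521 0.0264] rect [509.7  51.3] [23.6 10.1] 5.6
pad 992 px [486. 270.] [0.54   0.0722 0.0286] rect [540.2  68.6] [17.6 33.8] 52.1
```

View pics/w3.png

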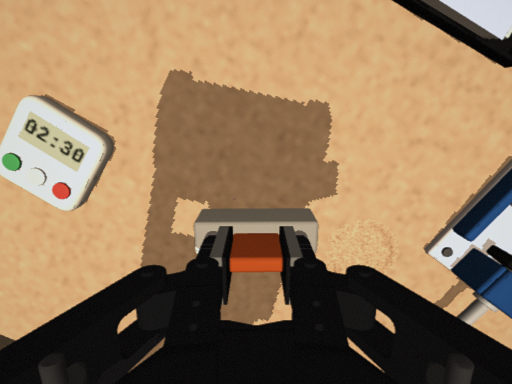

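The wrist view shows the spacer gripped by its fin at (257,250), lifted and level. Moving toward the channel.

Emit:
step_arm([
  {"angular": [0,0,0],"offset": [0,0,5],"hand": 0},
  {"angular": [0,0,-9],"offset": [0.5,-5,8],"hand": 0},
  {"angular": [0,0,-18],"offset": [1,-10,8],"hand": 0},
  {"angular": [0,0,-27],"offset": [1.5,-15,8],"hand": 0},
  {"angular": [0,0,-36.5],"offset": [2,-19,8],"hand": 0},
])

```text
t: 7.75
ee_pos: [0.5189, 0.0436, 0.1513]
tool_rot: [0.0, 0.998, -0.063, 0.0]
ft_force: [0.2, 0.5, -0.5]
width: 0.0245
grip_force: 59.1
```

Emit:
step_arm([
  {"angular": [0,0,0],"offset": [0,0,0],"hand": 0},
  {"angular": [0,0,0],"offset": [0,0,0],"hand": 0},
  {"angular": [0,0,0],"offset": [0,0,0],"hand": 0},
  {"angular": [0,0,0],"offset": [0,0,0],"hand": 0},
  {"angular": [0,0,0],"offset": [0,0,0],"hand": 0},
])

```text
t: 8.38
ee_pos: [0.5191, 0.046, 0.1513]
tool_rot: [-0.0, 0.998, -0.06, -0.0]
ft_force: [0.5, 0.6, -0.9]
width: 0.0244
grip_force: 59.2
```

```bash
python3 look.py w4
```

```text
[0.5191279  0.04599945 0.15125057] [-2.69166527e-05  9.98213113e-01 -5.97543235e-02 -1.65724531e-05] [ 0.45263369  0.58866774 -0.92015277]
finChan 138 px [254. 101.] [0.5936 0.0381 0.0641] rect [593.7  38.5] [23.7  6.6] 83.2
bodyTop 4586 px [44. 25.] [0.6753 0.2043 0.0248] rect [677.9 205.8] [42.4 90.9] 2.4
bodyTop 71 px [494. 182.] [ 0.4947 -0.1793  0.0269] rect [ 494.8 -179.3] [8.2 8.9] 81.8
bodyTop 164 px [253. 198.] [0.5063 0.0497 0.0267] rect [506.2  50.1] [ 7.8 20.1] 83.2
bodyTopC 1519 px [253. 102.] [0.5938 0.0388 0.0343] rect [593.6  38.8] [70.1 19.9] 83.3
pad 359 px [120.  14.] [0.6737 0.1372 0.0316] rect [675.3 138.4] [22.6  5.2] 1.7
pad 308 px [253.  50.] [0.635  0.0338 0.031 ] rect [635.5  33.9] [86.9  6.2] 80.4
pad 664 px [253. 152.] [0.5504 0.0443 0.032 ] rect [550.6  44.3] [52.2 10.8] 83.1
```

View pics/w4.png

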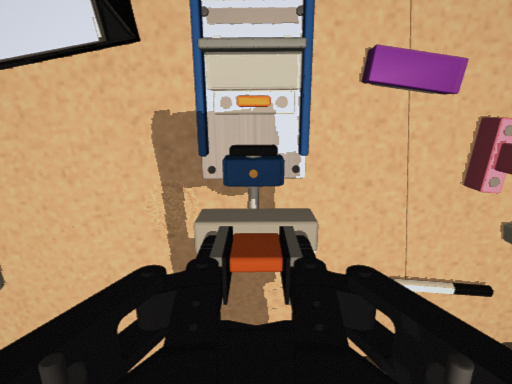

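The wrist view shows the pad retracted against the housing at (253,150) and the gap between it and the channel spacer at (253,100). I'll measure the gap.

Run:
```python
from h import *
c=cv2.imread("pics/w4.png");W=np.load("w.npy")
a=np.radians(-6.8);R=np.array([[np.cos(a),np.sin(a)],[-np.sin(a),np.cos(a)]])
for u in(238,253):
    for v in range(84,176,2):
        p=W[v,u];q=R@(p[:2]*1000-[616.5,35]);print(u,v,q.round(1),(p[2]*1000).round(1),c[v,u])
```

```text
238 84 [-8.4 14.3] 30.6 [168 188 199]
238 86 [-9.8 14.4] 28.7 [165 186 197]
238 88 [-11.5  14.4] 29.5 [157 177 192]
238 90 [-13.4  14.2] 33.2 [130 151 162]
238 92 [-15.   14.2] 32.9 [230 222 217]
238 94 [-16.6  14.2] 33.2 [234 222 216]
238 96 [-19.8  12.5] 63.8 [ 66 117 204]
238 98 [-21.2  12.5] 64.2 [ 46 130 211]
238 100 [-22.6  12.6] 63.0 [ 47 128 213]
238 102 [-24.1  12.5] 64.3 [ 46 127 213]
238 104 [-25.6  12.6] 64.3 [ 41 113 211]
238 106 [-26.5  14.3] 35.2 [189 181 189]
238 108 [-28.1  14.4] 34.6 [232 224 219]
238 110 [-29.8  14.4] 33.9 [161 176 188]
238 112 [-31.5  14.5] 33.3 [132 152 169]
238 114 [-33.4  16.1] 7.6 [101 115 126]
238 116 [-35.2  16.1] 7.7 [150 166 181]
238 118 [-37.1  16.1] 7.8 [148 164 179]
238 120 [-38.9  16.1] 8.7 [147 163 179]
238 122 [-40.8  16.1] 8.3 [150 164 181]
238 124 [-42.6  16.1] 8.7 [147 162 179]
238 126 [-44.6  16.2] 7.9 [147 163 179]
238 128 [-46.4  16.2] 8.4 [149 164 180]
238 130 [-48.3  16.3] 7.9 [149 164 179]
238 132 [-50.3  16.4] 6.8 [148 163 179]
238 134 [-52.1  16.3] 8.9 [146 163 178]
238 136 [-54.   16.4] 8.5 [150 165 181]
238 138 [-55.9  1
[... 1829 characters left out ...]
53 140 [-57.9   1.8] 8.1 [147 162 179]
253 142 [-59.8   1.8] 8.9 [149 164 182]
253 144 [-61.7   1.8] 8.6 [113 125 139]
253 146 [-61.4   1.6] 28.4 [ 9 10  8]
253 148 [-62.7   1.6] 33.0 [12 13 15]
253 150 [-64.4   1.6] 33.3 [15 17 16]
253 152 [-66.3   1.6] 32.6 [12 14 14]
253 154 [-68.    1.6] 33.8 [12 14 15]
253 156 [-70.2   1.6] 30.7 [105 117 125]
253 158 [-71.4   1.6] 34.9 [50 40 33]
253 160 [-72.4   1.6] 40.1 [64 39 19]
253 162 [-74.3   1.6] 39.3 [74 47 25]
253 164 [-76.1   1.6] 39.2 [72 44 23]
253 166 [-77.8   1.6] 39.8 [73 44 22]
253 168 [-79.7   1.6] 39.2 [71 45 30]
253 170 [-80.7   1.6] 43.6 [ 47 109 163]
253 172 [-82.5   1.6] 43.6 [ 45 104 156]
253 174 [-84.5   1.6] 42.3 [ 46 103 154]
```

Gap is about 29 mm, so one spacer fits with about 9 mm of play. Placing it mid-gap.

Emit:
step_arm([
  {"angular": [0,0,0],"offset": [2.6,-0.2,0],"hand": 0},
  {"angular": [0,0,0],"offset": [5.2,-0.35,0],"hand": 0},
  {"angular": [0,0,0],"offset": [5.2,-0.35,0],"hand": 0},
  {"angular": [0,0,0],"offset": [5.2,-0.35,-3],"hand": 0},
  {"angular": [0,0,0],"offset": [5.2,-0.35,-6.5],"hand": 0},
])

```text
t: 9.05
ee_pos: [0.5712, 0.042, 0.0864]
tool_rot: [-0.0, 0.998, -0.06, 0.001]
ft_force: [-0.5, -0.4, -1.1]
width: 0.0245
grip_force: 59.2
```

Emit:
step_arm([
  {"angular": [0,0,0],"offset": [0,0,0],"hand": 0},
  {"angular": [0,0,0],"offset": [0,0,-1.5],"hand": 0},
  {"angular": [0,0,0],"offset": [0,0,-3],"hand": 0},
  {"angular": [0,0,0],"offset": [0,0,-4],"hand": 0},
  {"angular": [0,0,0],"offset": [0,0,-4.6],"hand": 0},
])

```text
t: 9.68
ee_pos: [0.5713, 0.0418, 0.041]
tool_rot: [0.0, 0.998, -0.06, -0.001]
ft_force: [-8.3, 0.6, 26.2]
width: 0.0245
grip_force: 62.3
```

Emit:
step_arm([
  {"angular": [0,0,0],"offset": [0,0,0],"hand": 0},
  {"angular": [0,0,0],"offset": [0,0,0],"hand": 0},
  {"angular": [0,0,0],"offset": [0,0,0],"hand": 0},
  {"angular": [0,0,0],"offset": [0,0,0],"hand": 0},
  {"angular": [0,0,0],"offset": [0,0,0],"hand": 0},
])

```text
t: 10.3
ee_pos: [0.5719, 0.0417, 0.0411]
tool_rot: [0.0, 0.998, -0.06, 0.001]
ft_force: [-0.9, 0.7, 4.9]
width: 0.0242
grip_force: 59.9
```

Emit:
step_arm([
  {"angular": [0,0,0],"offset": [0,0,0],"hand": 0.5},
  {"angular": [0,0,0],"offset": [0,0,0],"hand": 0.55},
  {"angular": [0,0,0],"offset": [0,0,0],"hand": 0.55},
  {"angular": [0,0,0],"offset": [0,0,3],"hand": 0.55},
  {"angular": [0,0,0],"offset": [0,0,7],"hand": 0.55},
])

```text
t: 10.92
ee_pos: [0.5696, 0.0418, 0.1092]
tool_rot: [0.0, 0.998, -0.06, -0.002]
ft_force: [-0.3, 0.6, 0.9]
width: 0.0469
grip_force: 0.0
```

Emit:
step_arm([
  {"angular": [0,0,0],"offset": [-4,0.5,4],"hand": 0.8},
  {"angular": [0,0,0],"offset": [-9,1.1,4],"hand": 1},
  {"angular": [0,0,0],"offset": [-11.3,1.3,4],"hand": 1},
  {"angular": [0,0,0],"offset": [-11.3,1.3,4],"hand": 1},
  {"angular": [0,0,0],"offset": [-11.3,1.3,4],"hand": 1},
])

```text
t: 11.55
ee_pos: [0.4593, 0.0547, 0.1506]
tool_rot: [0.0, 0.998, -0.061, 0.001]
ft_force: [-0.1, -0.5, -0.4]
width: 0.085
grip_force: 0.0
```

```bash
python3 look.py w5
```

```text
[0.45929385 0.0546575  0.15064773] [ 1.84440028e-06  9.98167183e-01 -6.05110145e-02  8.32373476e-04] [-0.06011317 -0.53025915 -0.41384503]
finTable 93 px [255.  20.] [0.5899 0.0394 0.0556] rect [589.9  39. ] [23.5  0.8] 83.7
finChan 319 px [255.  12.] [0.5931 0.0388 0.0638] rect [593.1  38.6] [24.1  7.3] 82.6
finChan 256 px [255.  48.] [0.5698 0.0417 0.0638] rect [569.7  41.9] [24.1  7.8] 83.8
knob 422 px [255. 194.] [0.4576 0.0551 0.0515] rect [457.1  55.4] [24.7 13.1] 82.8
bodyTop 335 px [255. 149.] [0.4929 0.0513 0.0269] rect [492.   51.1] [ 5.7 48.6] 82.8
bodyTopC 1694 px [255.  25.] [0.5923 0.0389 0.0343] rect [593.8  38.7] [69.9 20.2] 83.3
bodyTopC 1552 px [254.  57.] [0.5688 0.0421 0.0343] rect [570.   41.9] [70.  19.9] 83.0
pad 508 px [254.  81.] [0.551  0.045  0.0328] rect [550.2  44.4] [41.5  9.4] 83.3
```

View pics/w5.png

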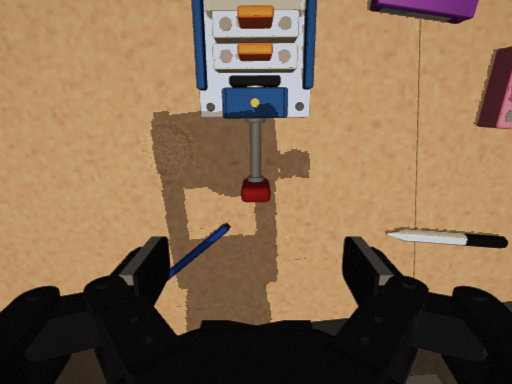

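The new spacer stands flat next to the first (fins at (255,12) and (255,48), tops at 34 mm), and the knob is still out at (255,190). Gripping the knob again.

Emit:
step_arm([
  {"angular": [0,0,0],"offset": [0,0.1,-5],"hand": 1},
  {"angular": [0,0,0],"offset": [0,0.1,-10],"hand": 1},
  {"angular": [0,0,0],"offset": [0,0.1,-12.8],"hand": 1},
  {"angular": [0,0,0],"offset": [0,0.1,-12.8],"hand": 0.5},
  {"angular": [0,0,0],"offset": [0,0.1,-12.8],"hand": 0},
])

```text
t: 12.22
ee_pos: [0.4599, 0.0557, 0.0232]
tool_rot: [-0.0, 0.998, -0.061, 0.001]
ft_force: [0.1, 0.3, 0.3]
width: 0.0516
grip_force: 0.0
```

Emit:
step_arm([
  {"angular": [0,0,0],"offset": [0,0,0],"hand": 0},
  {"angular": [0,0,0],"offset": [0,0,0],"hand": 0},
  {"angular": [0,0,0],"offset": [0,0,0],"hand": 0},
  {"angular": [0,0,0],"offset": [0,0,0],"hand": 0},
  {"angular": [0,0,0],"offset": [0,0,0],"hand": 0},
])

```text
t: 12.85
ee_pos: [0.4601, 0.055, 0.0243]
tool_rot: [0.001, 0.998, -0.06, 0.002]
ft_force: [-1.5, -3.1, 6.0]
width: 0.0249
grip_force: 59.7
```

Emit:
step_arm([
  {"angular": [0,0,0],"offset": [0.3,-0.04,0],"hand": 0},
  {"angular": [0,0,0],"offset": [0.6,-0.07,0],"hand": 0},
  {"angular": [0,0,0],"offset": [0.8,-0.1,0],"hand": 0},
  {"angular": [0,0,0],"offset": [0.8,-0.1,0],"hand": 0},
  {"angular": [0,0,0],"offset": [0.8,-0.1,0],"hand": 0},
])

```text
t: 13.48
ee_pos: [0.4677, 0.0541, 0.0243]
tool_rot: [0.001, 0.998, -0.06, 0.001]
ft_force: [-2.1, -4.0, 6.6]
width: 0.0251
grip_force: 59.8
```

Emit:
step_arm([
  {"angular": [0,0,0],"offset": [0.1,-0.01,0],"hand": 0},
  {"angular": [0,0,0],"offset": [0.2,-0.02,0],"hand": 0},
  {"angular": [0,0,0],"offset": [0.2,-0.02,0],"hand": 0},
  {"angular": [0,0,0],"offset": [0.2,-0.02,0],"hand": 0},
  {"angular": [0,0,0],"offset": [0.2,-0.02,0],"hand": 0},
])

```text
t: 14.1
ee_pos: [0.4696, 0.0539, 0.0243]
tool_rot: [0.001, 0.998, -0.06, 0.001]
ft_force: [-1.9, -2.7, 7.8]
width: 0.0249
grip_force: 59.8
```

Emit:
step_arm([
  {"angular": [0,0,0],"offset": [0.1,-0.01,0],"hand": 0},
  {"angular": [0,0,0],"offset": [0.2,-0.02,0],"hand": 0},
  {"angular": [0,0,0],"offset": [0.2,-0.02,0],"hand": 0},
  {"angular": [0,0,0],"offset": [0.2,-0.02,0],"hand": 0},
  {"angular": [0,0,0],"offset": [0.2,-0.02,0],"hand": 0},
])

```text
t: 14.72
ee_pos: [0.4711, 0.0538, 0.0243]
tool_rot: [0.001, 0.998, -0.06, 0.001]
ft_force: [-3.6, -3.7, 9.5]
width: 0.0249
grip_force: 60.0
```

Emit:
step_arm([
  {"angular": [0,0,0],"offset": [0.1,-0.01,0],"hand": 0},
  {"angular": [0,0,0],"offset": [0.2,-0.02,0],"hand": 0},
  {"angular": [0,0,0],"offset": [0.2,-0.02,0],"hand": 0},
  {"angular": [0,0,0],"offset": [0.2,-0.02,0],"hand": 0},
  {"angular": [0,0,0],"offset": [0.2,-0.02,0],"hand": 0},
])

```text
t: 15.35
ee_pos: [0.4727, 0.0536, 0.0243]
tool_rot: [0.001, 0.998, -0.06, 0.0]
ft_force: [-5.0, -3.0, 10.9]
width: 0.025
grip_force: 60.2
```

Emit:
step_arm([
  {"angular": [0,0,0],"offset": [0.1,-0.01,0],"hand": 0},
  {"angular": [0,0,0],"offset": [0.2,-0.02,0],"hand": 0},
  {"angular": [0,0,0],"offset": [0.2,-0.02,0],"hand": 0},
  {"angular": [0,0,0],"offset": [0.2,-0.02,0],"hand": 0},
  {"angular": [0,0,0],"offset": [0.2,-0.02,0],"hand": 0},
])

```text
t: 15.98
ee_pos: [0.4743, 0.0534, 0.0243]
tool_rot: [0.001, 0.998, -0.06, -0.0]
ft_force: [-5.6, -3.1, 11.6]
width: 0.0249
grip_force: 60.3
```

Emit:
step_arm([
  {"angular": [0,0,0],"offset": [0.1,-0.01,0],"hand": 0},
  {"angular": [0,0,0],"offset": [0.2,-0.02,0],"hand": 0},
  {"angular": [0,0,0],"offset": [0.2,-0.02,0],"hand": 0},
  {"angular": [0,0,0],"offset": [0.2,-0.02,0],"hand": 0},
  {"angular": [0,0,0],"offset": [0.2,-0.02,0],"hand": 0},
])

```text
t: 16.6
ee_pos: [0.4759, 0.0532, 0.0243]
tool_rot: [0.001, 0.998, -0.06, -0.001]
ft_force: [-6.4, -3.4, 12.5]
width: 0.0249
grip_force: 60.4
```

Run:
```python
from h import *
s=manip.get_state();print(s["ft_force"])
a=np.radians(-6.8);R=np.array([[np.cos(a),np.sin(a)],[-np.sin(a),np.cos(a)]])
out=[]
for n in("wrist","top"):
    c,W=cam(n);cv2.imwrite(f"pics/{n}6.png",c)
    if n=="wrist":
        for u in(240,255,270):
            for v in range(0,130,3):
                p=W[v,u];q=R@(p[:2]*1000-[616.5,35]);out.append((u,v,*q.round(1),round(float(p[2]*1000)),int(c[v,u].max())))
for o in out:
    if o[0]==240: print(*o)
```

```text
[-6.35014783 -3.39163783 12.48358618]
240 0 -41.5 6.0 65 230
240 3 -41.8 6.1 64 230
240 6 -42.8 6.1 64 231
240 9 -43.6 6.1 64 232
240 12 -44.1 6.2 63 229
240 15 -45.1 6.2 63 175
240 18 -45.4 6.3 61 102
240 21 -45.4 6.4 58 102
240 24 -45.6 6.6 55 89
240 27 -45.3 6.8 50 99
240 30 -45.4 7.0 47 102
240 33 -45.6 7.2 43 100
240 36 -45.4 7.4 38 94
240 39 -45.6 7.7 34 246
240 42 -47.1 7.6 35 243
240 45 -48.1 7.6 35 244
240 48 -49.2 7.7 35 244
240 51 -50.3 7.7 34 238
240 54 -51.2 7.8 33 153
240 57 -52.4 7.8 33 26
240 60 -53.5 7.8 32 34
240 63 -54.7 7.9 33 33
240 66 -56.1 7.8 34 35
240 69 -57.1 7.9 33 35
240 72 -58.4 7.9 33 31
240 75 -59.4 8.0 32 11
240 78 -60.1 8.3 26 132
240 81 -61.3 8.3 26 126
240 84 -62.7 8.3 27 129
240 87 -63.9 8.3 26 128
240 90 -65.2 8.4 26 125
240 93 -66.6 8.4 26 123
240 96 -67.8 8.4 26 127
240 99 -69.2 8.4 26 132
240 102 -70.0 9.3 8 220
240 105 -72.1 7.8 39 112
240 108 -73.3 7.8 40 157
240 111 -74.5 7.8 40 158
240 114 -75.8 7.8 41 159
240 117 -77.0 7.8 40 156
240 120 -78.2 7.9 40 156
240 123 -79.5 7.9 40 156
240 126 -80.7 7.9 40 157
240 129 -82.0 7.9 40 154
```

View pics/wrist6.png

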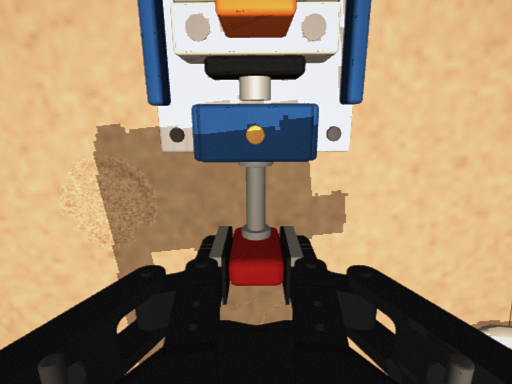

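The wrist view shows the pad at (255,67) touching the new spacer. The pad has moved about 9.7 mm and the knob about 16 mm, so the spring is squeezed about 6 mm (about 7 N). I'll push 1 mm more, hold, and hand in.

Emit:
step_arm([
  {"angular": [0,0,0],"offset": [0.1,-0.01,0],"hand": 0},
  {"angular": [0,0,0],"offset": [0.1,-0.01,0],"hand": 0},
  {"angular": [0,0,0],"offset": [0.1,-0.01,0],"hand": 0},
  {"angular": [0,0,0],"offset": [0.1,-0.01,0],"hand": 0},
  {"angular": [0,0,0],"offset": [0.1,-0.01,0],"hand": 0},
])

```text
t: 17.32
ee_pos: [0.4767, 0.0531, 0.0242]
tool_rot: [0.001, 0.998, -0.06, -0.001]
ft_force: [-7.0, -4.0, 13.0]
width: 0.0247
grip_force: 60.5
```

Run:
```python
from cell import manip
print(manip.get_state()["ft_force"]);print(manip.job_done())
```

```text
[-7.02691462 -4.03017822 13.0421316 ]
the job is handed in; nothing more can be done
None
```

I handed the job in at about 17 s, with the arm still gripping the knob pressed in: one spacer was added to the channel, and the pad spring is squeezed an estimated 6–7 mm (about 7 N on the stack); no verdict came back.

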